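# Hold the finial over the setting block with the tongs

### The job

First seat the loose metal setting block flat and square in the pocket of the jig and let go of it. Then take the spring tongs from their rest, close their jaws on the brass finial standing in its wooden cup, lift it out, and finish while still holding it upright with the tongs, about 5 cm clear above the hollow in the block's top. Touch the finial only with the tongs, and leave the other things on the bench where they are.

Things in the scene. Friction and masses are not known exactly. Their poses are not given: they have to be found in the camera images.
- block: Loose aluminium setting block, 60 (x) x 44 (y) x 36 (z) mm, about 0.2 kg, standing on the table, with a round hollow 30 mm across and 10 mm deep in the middle of its top. Origin: centre of its underside; z up. Either way round fits the pocket.
- jig: Fixed dark steel jig: a plate 100 (x) x 84 (y) x 6 mm bolted flat on the table, with four low walls that form a rectangular pocket, open above, 64 (along jig x) x 48 (along jig y) x 8 mm deep: 2 mm play on each side of the block. Walls 8 mm thick, their tops 14 mm above the table. Origin: centre of its underside.
- pocket (a point): Centre of the floor of the jig's pocket, 6 mm above the table; axes as the jig's. A seated block has its underside here and its top 42 mm above the table.
- tongs: Loose steel spring tongs, 75 g, 227 mm long, 18 mm tall, lying level on the rest, arms opening sideways. Origin: underside, on the centre line, at the place to grip (near balance); x points to the jaws, z up. Hinge block 24 x 44 mm at x = -100 mm. Arms: 4 mm strips; sprung open their outsides are 59 mm apart at x = 0, each flaring 0.12 rad towards the jaws. Grip from above across both.
- jaw (a point): The centre between the tongs' two V-shaped jaws, at x = +100, y = 0, z = +9 mm in the tongs' frame, axes as theirs; the jaws reach 17 mm before and behind it and are 18 mm tall. Open, their mouth is about 54 mm wide. The axis of the finial belongs here.
- tongs_left (a joint): Turn of the left arm, rad: 0 sprung open, about 0.12 closed on the finial, 0.143 at most; right arm alike. At the tongs' x = 0 the springs push 7 N a side when open, 14 N on the finial. Squeezed to 54 mm outside there, the tongs carry well and the mouth stays over 40 mm wide; closed on the finial, 36 mm, arms parallel. Close to the stop with 20 N or more (30 to 50 N is good).
- rest: Fixed dark wooden tongs rest. Two cross blocks, tops 30 mm above the table, carry the tongs: rear 56 mm wide at x = -110 to -60 mm, front 104 mm wide at x = 55 to 80 mm. Between them only a base 50 mm wide and 6 mm high: room for fingers down to 8 mm above the table. Origin: on the table below the tongs' origin; x points as the tongs do.
- finial: Loose turned brass finial, hollow, 0.04 kg: a plain upright drum 26 mm across and 30 mm tall with a small knob on top (43 mm tall in all). Origin: centre of its underside. It stands in the cup; the jaws should close on the drum with their mid-height about 17 mm above its underside, which clears the cup's rim.
- stand: Fixed wooden cup stand, 48 mm across, 40 mm tall, with a recess in its top 30 mm across and 4 mm deep in which the finial stands (recess floor 36 mm above the table). Origin: centre of its underside.
- hollow (a point): Centre of the block's top face, on the axis of its round hollow, 36 mm above the block's underside.
- tape: Bystander: cardboard roll of 72 mm diameter, 22 mm tall.
- jar: Bystander: closed glass jar, 52 mm diameter, 75 mm tall.
- driver: Bystander: screwdriver 160 mm long, lying across in front of the robot.
- washer: Bystander: steel ring 34 mm across, 6 mm high, lying flat.
- spool: Bystander: wooden spool 48 mm diameter, 45 mm tall.
- clip: Bystander: flat steel and brass strap clip, about 85 x 30 x 10 mm.
- dish: Bystander: small white bowl, 70 mm across, 25 mm tall.
Not all that is in view belongs to the job. Of the things like the jig, leave any that is orange; of the rest the smaller one is meant.

How it is judged:
By the outcome, as a careful person would: the job done as asked, in the order asked, and still so for the second after the job is handed in, while the arm keeps its last pose, push and grip.
It also fails if it takes over 64 s, if anything falls off the work surface, if the arm or the gripper's body presses on something with over 40 N, if the wrist force passes 120 N, or if a joint passes its speed limit or range.

### The arm

A 6-joint arm with a two-finger parallel gripper is mounted at the origin on the work surface. World frame = base frame: x ahead of the robot, y to its left, z up, the work surface at z = 0. Lengths are in mm, angles in degrees, forces in N, time in s.
With the tool pointing down it reaches from about 350 to 775 mm from the base axis. Payload 5.5 kg.
Tool frame: the origin (TCP) lies at the very end of the fingers, on their centre line; the grasp point (between the pads) lies 19 mm behind it; z points along the fingers, y is the direction in which the jaws open and shut (so a half turn about z gives the same grasp; the last joint's range is limited). The gripper opens to 85 mm and grips with 20 to 120 N. Pads are 22 mm wide; open, the fingers measure 114 mm over their backs; the gripper's body (76 mm by 85 mm) begins 54 mm behind the grasp point. The pads swing forward as they close: fully open they stand 13 mm farther back than shut.
Start: joints at [58.121, 17.945, 2.641, 74.691, 0, 82.002], TCP at [232.81, 525.806, 231.323] pointing down, gripper open.
Joint ranges: [-158.12, 158.12], [-49.38, 96.58], [-58.88, 72.47], [-126.05, 133.96], [-84.25, 85.87], [-180, 180]. Speed limits (degrees/s): [147.25, 147.25, 180, 180, 180, 180].

### API

Orientations are given as [roll, pitch, yaw] about the fixed x, y, z axes, in that order (R = Rz(yaw) Ry(pitch) Rx(roll)).
In Python, from plant import observe, camera, calibration, hand_in gives the robot as it stands.
- The arm moves only by the shell command python3 -m inch 'ROWS' [OPENING] [FORCE]. ROWS is a JSON object of lists of equal length, an entry for each row: "dp": the shift along the tool's x, y, z in mm, a list of three; "rotation": the turn, a rotation vector about the tool's x, y, z in degrees, a list of three. A call has 1 to 12 rows; each row is the pose to reach, as a shift and turn from the pose commanded when the call began, along the tool's axes at that moment; what a row does not reach only later rows make up. A row lasts 1/8 s, in which the tool goes at most 62.5 mm and 10.7 degrees, less where a joint would pass 70% of its speed; a pose out of reach is approached as far as the arm can. A call with a gripper value outside its range is refused whole. OPENING is the closure in counts, from 0 (fully open) to 255 (shut), set as the call begins (- or left out, the last holds). The fingers move at their own pace and stop on an object; FORCE is the grip in N (left out, the last holds). Time passes only in rows, so rows that repeat a pose let the fingers close. It gives the time, the measured TCP pose, the force and the opening at its end, in the units of the state.
- observe(): the state, without advancing time (a new reading comes with each control period).
- camera(name): name is "scene" or "side" or "wrist"; returns (picture, depth): 420x560x3 uint8, blue, green, red; 420x560 float32, mm along the optical axis (not along the pixel's ray), 0 where there is no reading.
- calibration(name): a dict with "intrinsics" (3x3 intrinsics, pixels), "view" (4x4, takes a point from world to camera coordinates); the wrist camera has in their place "T_tool_cam" (4x4, takes a point from camera to tool coordinates, whose origin is the TCP and whose axes are the flange's). Camera axes: x right, y down, z forward; pixel columns grow to the right and rows downward; lengths in mm; the calibration is good to about 2 mm. A picture is of the moment at which its call begins: read the wrist's pose just before it. calibration takes no time and is no camera call.
- hand_in(): hands the job in, once; it reports no verdict.
The state is a dict: "time_s": time; "joint_positions": joint angles; "joint_vel": joint speeds; "effort": joint torques, N m; "tool_pos": TCP position; "tool_rot": TCP orientation; "ft_force": force on the tool from outside, world axes, zero at the start; "wrist_torque": the same for the moment, N m; "gripper_width": opening from 0.0 (shut) to 1.0 (fully open).
Only numpy, scipy, OpenCV 4.12 (cv2) and the standard library are available. Lean on these libraries where they do the work, as an engineer would, in place of code of your own. Each camera call takes 0.05 s, during which the arm holds its last target. There are 200 camera calls.

## Working session

There is one attempt and no reset: what is moved stays moved. The work goes in short steps, Python scripts to look and compute and a shell command to move; the robot and the scene stay as the last step left them, time stands still between calls to the robot, and variables do not carry over. Pictures are saved under pics/ and viewed, about 8 in all and at most 12, crops included, and the job is handed in when it is done.

```bash
mkdir -p pics; ls
cat > h.py <<'E'
import numpy as np, cv2
from scipy.spatial.transform import Rotation as R
from plant import observe, camera, calibration
def T_tool(s):
    T=np.eye(4); T[:3,:3]=R.from_euler('xyz',s['tool_rot'],degrees=True).as_matrix(); T[:3,3]=s['tool_pos']; return T
def cam2world(name,s=None):
    c=calibration(name)
    if name=='wrist': return np.array(c['intrinsics']),T_tool(s)@np.array(c['T_tool_cam'])
    return np.array(c['intrinsics']),np.linalg.inv(np.array(c['view']))
def grab(name,tag):
    s=observe(); im,d=camera(name); K,T=cam2world(name,s)
    np.savez(f'pics/{tag}.npz',im=im,d=d,K=K,T=T); cv2.imwrite(f'pics/{tag}.png',im); return im,d,K,T
def load(tag): z=np.load(f'pics/{tag}.npz'); return z['im'],z['d'],z['K'],z['T']
def cloud(tag):
    im,d,K,T=load(tag); v,u=np.mgrid[:d.shape[0],:d.shape[1]]
    p=np.stack([(u-K[0,2])/K[0,0]*d,(v-K[1,2])/K[1,1]*d,d,np.ones_like(d)],-1)@T.T
    p=p[...,:3]; p[d<=0]=np.nan; return p
def ray(tag,u,v,z):
    im,d,K,T=load(tag); r=T[:3,:3]@np.linalg.inv(K)@[u,v,1]; o=T[:3,3]; return o+r*(z-o[2])/r[2]
def proj(tag,p):
    im,d,K,T=load(tag); q=np.linalg.inv(T)@np.append(p,1); q=K@q[:3]; return q[:2]/q[2]
def step(target,yaw=None,s=None):
    "world TCP target -> tool-axis dp; prints remaining rotation for straight-down tool"
    s=s or observe(); T=T_tool(s); dp=T[:3,:3].T@(np.array(target)-T[:3,3]); return dp
E
python3 - <<'E'
from h import *
import json
s=observe(); print(s)
for n in('scene','side','wrist'):
    grab(n,n+'0'); K,T=cam2world(n,s); print(n,np.round(K,1).tolist(),np.round(T,2).tolist())
E
```

```text
pics
{'time_s': 0.0, 'joint_positions': array([ 5.81225050e+01,  1.79888423e+01,  2.57619183e+00,  7.46911648e+01,
       -5.17297730e-05,  8.20004900e+01]), 'joint_vel': array([-0.00505225,  0.04612729, -0.02764479, -0.04265462, -0.05203605,
       -0.0541012 ]), 'effort': array([-1.38305953e-03, -4.80629396e+01,  2.98532295e+01,  1.93020335e-02,
        3.77800609e-05, -1.51830267e-05]), 'tool_pos': array([232.49456758, 525.32993561, 230.42276692]), 'tool_rot': array([-1.79897188e+02, -1.43961907e-02,  1.56122002e+02]), 'ft_force': array([-0.82889919, -0.03119072, -0.19087701]), 'wrist_torque': array([ 0.01149186, -0.01407554,  0.055923  ]), 'gripper_width': 1.0033277074838625}
scene [[455.0, 0.0, 274.2], [0.0, 455.0, 208.8], [0.0, 0.0, 1.0]] [[-0.13, 0.78, -0.61, 1250.04], [0.99, 0.11, -0.07, 124.06], [0.01, -0.62, -0.79, 937.94], [0.0, 0.0, 0.0, 1.0]]
side [[447.6, 0.0, 288.3], [0.0, 447.6, 207.5], [0.0, 0.0, 1.0]] [[0.98, -0.08, 0.19, 313.8], [-0.21, -0.48, 0.85, -992.4], [0.02, -0.87, -0.48, 657.17], [0.0, 0.0, 0.0, 1.0]]
wrist [[372.2, 0.0, 281.4], [0.0, 372.2, 208.6], [0.0, 0.0, 1.0]] [[0.4, 0.88, 0.24, 171.75], [0.91, -0.39, -0.11, 552.29], [-0.0, 0.27, -0.96, 372.8], [0.0, 0.0, 0.0, 1.0]]
```

View pics/scene0.png

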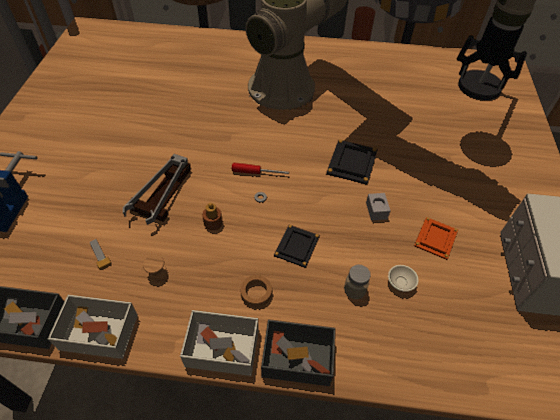

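View pics/side0.png

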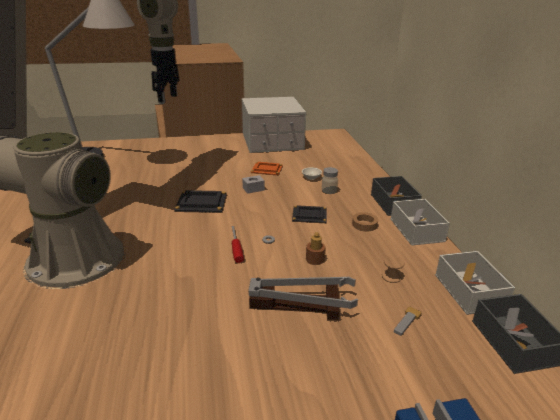

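Scene: jig candidates are the dark plate at (353,161), larger; the dark one at (298,245), smaller, which I choose; and the orange one at (436,238), which is to be left. The block is at (378,207), the tongs at (160,190) with jaws towards (130,215), and the finial in its cup at (212,215). The side view shows the same layout.

Next I measure by depth.

Run:
```python
from h import *
def rep(tag,name,u0,u1,v0,v1,zlo,zhi):
    p=cloud(tag)[v0:v1,u0:u1].reshape(-1,3); q=p[(p[:,2]>zlo)&(p[:,2]<zhi)]
    if len(q)<5: print(tag,name,len(q)); return
    (c,s,a)=cv2.minAreaRect(q[:,:2].astype(np.float32)); print(tag,name,len(q),'med',np.round(np.median(q,0),1),'rect',np.round(c,1),np.round(s,1),round(a,1),'z95',np.round(np.percentile(q[:,2],[5,50,95]),1))
rep('scene0','jigsmall',270,325,222,270,3,25); rep('scene0','jigbig',322,382,138,186,3,25)
rep('side0','jigsmall',288,330,203,225,3,25); rep('side0','jigbig',172,230,188,213,3,25)
rep('scene0','block',363,393,190,224,28,45); rep('side0','block',240,268,174,194,28,45)
rep('scene0','finial',198,228,198,232,60,90); rep('side0','finial',303,330,230,266,60,90)
rep('scene0','stand',198,228,198,232,33,44); rep('side0','stand',303,330,230,266,33,44)
rep('scene0','tongs',118,194,150,230,41,55); rep('side0','tongs',245,358,272,318,41,55)
rep('scene0','table',60,90,180,210,-20,20); rep('side0','table',200,230,300,330,-20,20)
W=[]
for t,r in (('scene0',(265,325,215,275)),('scene0',(360,396,185,227)),('scene0',(110,200,145,235))):
    im=load(t)[0][r[2]:r[3],r[0]:r[1]]; W.append(cv2.resize(im,(390,390*im.shape[0]//im.shape[1]),interpolation=cv2.INTER_CUBIC)[:390])
H=max(w.shape[0] for w in W); W=[cv2.copyMakeBorder(w,0,H-w.shape[0],0,0,0) for w in W]
cv2.imwrite('pics/crop1.png',cv2.resize(np.hstack(W),(800,int(H*800/1170))))
```

```text
scene0 jigsmall 1076 med [626.9 114.4   6.4] rect [621.8 111.7] [140.4 114.3] 6.0 z95 [ 3.4  6.4 14.5]
scene0 jigbig 1502 med [320.3 243.2   8.6] rect [312.7 243.3] [178.6 164.4] 5.8 z95 [ 4.4  8.6 20. ]
side0 jigsmall 587 med [623.1 105.9   8.2] rect [626.5 118.9] [128.2 126.4] 78.4 z95 [ 3.6  8.2 16.2]
side0 jigbig 1008 med [316.1 229.5  10.8] rect [315.6 254.4] [163.8 172. ] 84.7 z95 [ 4.8 10.8 21.8]
scene0 block 294 med [485.5 309.8  34. ] rect [483.2 310.2] [64.6 45.8] 12.7 z95 [29.6 34.  37. ]
side0 block 159 med [485.9 299.   35.9] rect [485.6 307.2] [63.1 51. ] 12.7 z95 [28.9 35.9 38.8]
scene0 finial 79 med [ 585.2 -103.9   66.9] rect [ 583.2 -104.6] [25.3 24.3] 11.6 z95 [62.3 66.9 77.7]
side0 finial 85 med [ 581.4 -113.3   68.1] rect [ 582. -111.] [26.3 24.4] 83.6 z95 [60.9 68.1 79.9]
scene0 stand 151 med [ 590.9 -100.4   38.2] rect [ 584.3 -104.1] [42.1 46.3] 27.5 z95 [34.1 38.2 42.5]
side0 stand 144 med [ 578.5 -120.3   40.1] rect [ 581.6 -112.7] [45.1 47.1] 70.4 z95 [34.4 40.1 42.6]
scene0 tongs 502 med [ 505.  -246.    46.1] rect [ 513.2 -256. ] [ 85.3 230.1] 72.5 z95 [41.7 46.1 49. ]
side0 tongs 995 med [ 505.  -255.5   47.2] rect [ 512.4 -262.7] [ 84.  228.6] 74.0 z95 [41.6 47.2 50.3]
scene0 table 899 med [ 539.5 -491.3   -1. ] rect [ 537.4 -493.3] [125.5  78.6] 21.4 z95 [-3.9 -1.   2.1]
side0 table 897 med [ 323.6 -262.9    0.8] rect [ 322.6 -260.9] [97.5 63.2] 84.8 z95 [-1.1  0.8  2.7]
```

View pics/crop1.png

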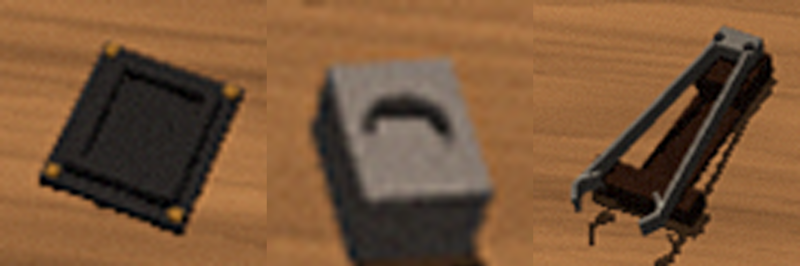

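```bash
cat >> h.py <<'E'
def go(x,y,z,yaw):
    "dp and rotvec (tool axes) to a straight-down pose"
    s=observe(); T=T_tool(s); G=R.from_euler('xyz',[180,0,yaw],degrees=True).as_matrix()
    print('dp',np.round(T[:3,:3].T@(np.array([x,y,z])-T[:3,3]),1),'rot',np.round(R.from_matrix(T[:3,:3].T@G).as_rotvec(degrees=True),2),
      't',round(s['time_s'],2),'tcp',np.round(s['tool_pos'],1),np.round(s['tool_rot'],2),'f',np.round(s['ft_force'],1),'w',round(s['gripper_width'],3))
E
python3 - <<'E'
from h import *
P=[ray('scene0',u,v,6) for u,v in((290.2,226.3),(317.3,235.7),(304.6,263.4),(276.7,253.3))]
print(np.round(P,1))
P=np.array(P)
for a,b in((0,1),(1,2),(2,3),(3,0)): d=P[b]-P[a]; print(np.linalg.norm(d),np.degrees(np.arctan2(d[1],d[0])))
print(P.mean(0))
go(520,230,250,192.7)
E
```

```text
[[570.9  91.4   6. ]
 [590.6 161.5   6. ]
 [675.  136.9   6. ]
 [655.7  67.4   6. ]]
72.76533195160992 74.34248784251353
87.9462497184689 -16.247614874875946
72.0588915076125 -105.5254223359096
88.10793495690949 164.2129945617435
[623.055526   114.29499962   6.        ]
dp [-382.4 -153.8  -19.2] rot [-7.000e-02 -3.000e-02 -3.658e+01] t 0.15 tcp [232.6 525.4 230.6] [-1.7992e+02 -1.0000e-02  1.5612e+02] f [-0.5  0.3  0.1] w 1.0
```

```bash
python3 -m inch '{"dp":[[-382,-154,-20],[-382,-154,-20],[-382,-154,-20],[-382,-154,-20],[-382,-154,-20],[-382,-154,-20],[-382,-154,-20],[-382,-154,-20],[-382,-154,-20],[-382,-154,-20]],"rotation":[[0,0,-36.6],[0,0,-36.6],[0,0,-36.6],[0,0,-36.6],[0,0,-36.6],[0,0,-36.6],[0,0,-36.6],[0,0,-36.6],[0,0,-36.6],[0,0,-36.6]]}' 0 40
python3 - <<'E'
from h import *
grab('wrist','w1'); go(484,309,150,192.7)
E
```

```text
time_s: 1.4
tool_pos: [518.7, 231.3, 251.2]
tool_rot: [180.0, -0.0, -167.2]
ft_force: [0.2, 0.1, 0.6]
gripper_width: 0.999
dp [ 16.6  83.3 101.4] rot [ 0.01 -0.02  0.14] t 1.45 tcp [518.7 231.5 251.3] [ 1.7999e+02 -2.0000e-02 -1.6716e+02] f [-0.1 -0.3  1.2] w 0.997
```

View pics/w1.png

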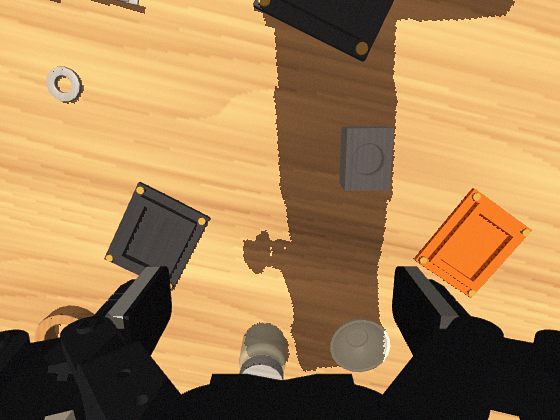

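Wrist view (4 pictures so far): the block is at (367,158), the small dark jig at (158,232) with screws at (140,189), (202,221) and (110,258), and the orange one at (474,242).

Run:
```python
from h import *
p=cloud('w1')
q=p[115:200,330:405].reshape(-1,3); 
for lo,hi in((30,45),(31,45)):
    k=q[(q[:,2]>lo)&(q[:,2]<hi)]; print(len(k),cv2.minAreaRect(k[:,:2].astype(np.float32)),np.percentile(k[:,2],[5,50,95]))
for u,v in((140,189),(202,221),(110,258)): print(np.round(ray('w1',u,v,8),1),p[v,u])
print('table',np.nanmedian(p[80:120,160:240].reshape(-1,3),0))
im=load('w1')[0]; cv2.imwrite('pics/c2.png',np.hstack([cv2.resize(im[110:205,325:410],(395,441),interpolation=2),cv2.resize(im[170:300,95:215],(405,441),interpolation=2)]))
```

```text
2190 ((483.300048828125, 308.6953125), (59.489234924316406, 44.6463623046875), 13.206543922424316) [33.84836242 35.644173   36.91787111]
2174 ((483.300048828125, 308.6953125), (59.489234924316406, 44.6463623046875), 13.206543922424316) [34.02796561 35.65369597 36.92134804]
[569.4  88.8   8. ] [569.50282985  88.70526731   7.66672693]
[589.9 158.7   8. ] [589.79073609 158.7706653    8.27301013]
[655.2  65.9   8. ] [654.90384698  66.18029629   8.65542308]
table [ 4.65795658e+02  1.33517265e+02 -2.93167527e-01]
```

View pics/c2.png

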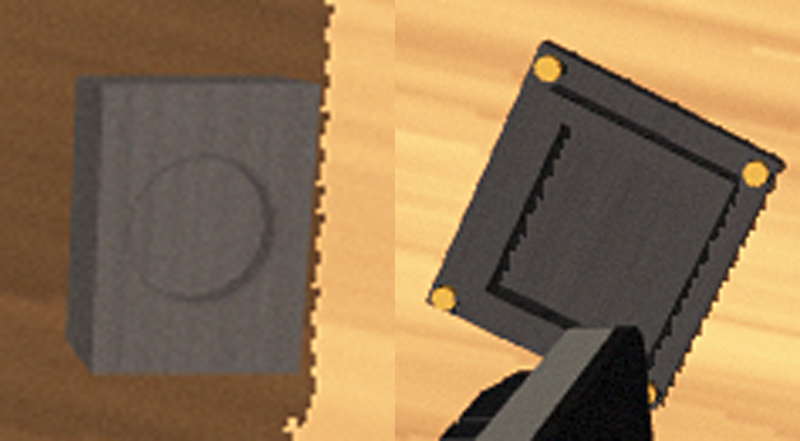

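```bash
python3 -m inch '{"dp":[[17.3,83.2,100],[17.3,83.2,150],[17.3,83.2,180],[17.3,83.2,200],[17.3,83.2,222],[17.3,83.2,236],[17.3,83.2,242],[17.3,83.2,242],[17.3,83.2,242]],"rotation":[[0,0,-0.4],[0,0,-0.4],[0,0,-0.4],[0,0,-0.4],[0,0,-0.4],[0,0,-0.4],[0,0,-0.4],[0,0,-0.4],[0,0,-0.4]]}' 0 40
python3 -c "
from h import *
go(483.3,308.7,9,193.2)"
```

```text
time_s: 2.58
tool_pos: [485.4, 308.0, 10.4]
tool_rot: [180.0, 0.1, -166.9]
ft_force: [-0.3, -0.6, 0.2]
gripper_width: 1.003
dp [1.9 1.2 1.3] rot [ 0.02  0.11 -0.09] t 2.58 tcp [485.4 308.   10.4] [ 1.7998e+02  1.1000e-01 -1.6689e+02] f [-0.3 -0.6  0.2] w 1.003
```

```bash
python3 -m inch '{"dp":[[1.5,0.8,1],[1.5,0.8,1]],"rotation":[[0,0,0],[0,0,0]]}' 0 40
python3 -m inch '{"dp":[[0,0,0],[0,0,0],[0,0,0],[0,0,0],[0,0,0],[0,0,0],[0,0,0],[0,0,0]],"rotation":[[0,0,0],[0,0,0],[0,0,0],[0,0,0],[0,0,0],[0,0,0],[0,0,0],[0,0,0]]}' 255 50
python3 -c "
from h import *
go(483.3,308.7,9,193.2)"
```

```text
time_s: 2.82
tool_pos: [483.0, 308.2, 8.7]
tool_rot: [180.0, 0.0, -166.9]
ft_force: [0.6, -0.7, 0.2]
gripper_width: 0.998
time_s: 3.82
tool_pos: [483.2, 308.3, 8.6]
tool_rot: [180.0, 0.0, -166.9]
ft_force: [0.5, 0.2, 4.9]
gripper_width: 0.502
dp [-0.1  0.4 -0.4] rot [ 0.01  0.04 -0.08] t 3.83 tcp [483.2 308.3   8.6] [ 1.7999e+02  4.0000e-02 -1.6688e+02] f [0.5 0.2 4.9] w 0.502
```

```bash
python3 -c "
from h import *
go(670,98,200,164)"
python3 -m inch '{"dp":[[0,0,-20],[0,0,-60],[0,0,-100],[0,0,-100]],"rotation":[[0,0,0],[0,0,0],[0,0,0],[0,0,0]]}'
```

```text
dp [-134.3 -247.2 -191.4] rot [2.000e-02 4.000e-02 2.912e+01] t 3.83 tcp [483.2 308.3   8.6] [ 1.7999e+02  4.0000e-02 -1.6688e+02] f [0.5 0.2 4.9] w 0.502
time_s: 4.32
tool_pos: [484.6, 308.9, 110.8]
tool_rot: [179.9, 0.3, -166.9]
ft_force: [0.6, -0.0, -2.6]
gripper_width: 0.5
```

```bash
python3 -m inch '{"dp":[[-22,-40,-15],[-48,-88,-40],[-74,-136,-70],[-100,-184,-91],[-120,-220,-91],[-134,-247,-91],[-134,-247,-91],[-134,-247,-91],[-134,-247,-91]],"rotation":[[0,0,5],[0,0,10],[0,0,15],[0,0,20],[0,0,25],[0,0,29.1],[0,0,29.1],[0,0,29.1],[0,0,29.1]]}'
python3 - <<'E'
from h import *
im,d,K,T=grab('wrist','w2'); print(np.round(T_tool(observe())[:3,3],1), proj('w2',[622.5,112.3,10]))
E
```

```text
time_s: 5.45
tool_pos: [668.5, 99.0, 198.5]
tool_rot: [-180.0, -0.1, 164.1]
ft_force: [-0.2, 0.7, -1.5]
gripper_width: 0.507
[668.7  99.1 199. ] [281.97646205 128.65959967]
```

View pics/w2.png

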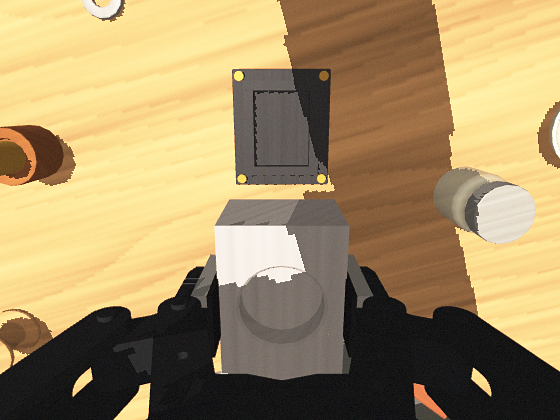

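Jig screws are near (238,75), (324,75), (242,179) and (321,178). The held block is square in the hand, top edge at row 226 and hollow at (281,303). Six pictures so far.

Run:
```python
from h import *
im,d,K,T=load('w2'); hsv=cv2.cvtColor(im,cv2.COLOR_BGR2HSV); p=cloud('w2'); P=[]
for u,v in((238,75),(324,75),(321,178),(242,179)):
    r=hsv[v-9:v+10,u-9:u+10].astype(int); m=((r[...,1]>110)&(r[...,0]>12)&(r[...,0]<35)).astype(np.uint8)
    n,l,st,c=cv2.connectedComponentsWithStats(m); i=l[9,9] or 1+np.argmax(st[1:,4]); c=c[i]+[u-9,v-9]
    z=np.nanmedian(p[v-1:v+2,u-1:u+2,2]); P.append(ray('w2',*c,z)); print(c,st[i,4],np.round(P[-1],1))
P=np.array(P)
for a,b in((0,1),(1,2),(3,2),(0,3)): e=P[b]-P[a]; print(round(np.linalg.norm(e),1),np.degrees(np.arctan2(e[1],e[0])))
print('centre',P.mean(0), (P[0]+P[2])/2,(P[1]+P[3])/2)
# walls: cloud 12..16
q=p[60:195,225:340].reshape(-1,3); k=q[(q[:,2]>11)&(q[:,2]<18)]; print('walls',len(k),cv2.minAreaRect(k[:,:2].astype(np.float32)),np.median(k[:,2]))
# block in tool frame
Tt=T@np.linalg.inv(np.array(calibration('wrist')['T_tool_cam'])); b=p[220:380,210:360].reshape(-1,3); b=(b-Tt[:3,3])@Tt[:3,:3]
zt=b[:,2]; print(np.histogram(zt[~np.isnan(zt)],bins=np.arange(-60,20,4)))
k=b[(zt>-32)&(zt<-23)&(abs(b[:,1])<24)]; print('top',len(k),np.median(k[:,2]),np.percentile(k[:,0],[.5,99.5]),np.percentile(k[:,1],[.5,99.5]),np.polyfit(k[:,0],k[:,2],1))
b=p[195:228,210:360].reshape(-1,3); b=(b-Tt[:3,3])@Tt[:3,:3]; k=b[(b[:,2]>-20)&(b[:,2]<15)&(abs(b[:,1])<24)]
print('front',len(k),np.median(k[:,0]),np.percentile(k[:,2],99),'slope x/y',np.degrees(np.arctan(np.polyfit(k[:,1],k[:,0],1)[0])),'x/z',np.polyfit(k[:,2],k[:,0],1)[0])
```

```text
[238.37209302  75.61627907] 86 [570.4  88.9   8.5]
[323.45783133  75.34939759] 83 [589.8 157.9   9.2]
[320.89855072 177.91304348] 69 [674.2 134.2   8.9]
[241.70731707 178.81707317] 82 [655.3  65.1   9. ]
71.7 74.23069558890717
87.6 -15.68274431419818
71.7 74.75210939955909
88.2 -15.65267114316628
centre [622.42374281 111.51711236   8.89639767] [622.26363252 111.55003782   8.70077011] [622.58385311 111.4841869    9.09202523]
walls 2885 ((621.6819458007812, 114.67594909667969), (69.71553802490234, 81.96443176269531), 74.15879821777344) 13.68955038965288
(array([    3,     0,     0,     3,    84,   829,   373,  1078, 13954,
        1084,  4196,   156,    56,    33,     0,     0,     0,     0,
           0]), array([-60, -56, -52, -48, -44, -40, -36, -32, -28, -24, -20, -16, -12,
        -8,  -4,   0,   4,   8,  12,  16]))
top 15235 -27.046052713094607 [-28.96185923  29.32130219] [-22.1918561   21.82258641] [ 4.38515515e-04 -2.69941614e+01]
front 2365 29.124811276894345 8.965782860403786 slope x/y 0.02110235546945381 x/z 0.00022731460780996406
```

```bash
python3 -c "
from h import *
go(621.8,111.9,45,164.4)"
```

```text
dp [ 48.4  -0.5 154. ] rot [-0.   -0.05 -0.28] t 5.5 tcp [668.7  99.1 199. ] [-1.8000e+02 -5.0000e-02  1.6412e+02] f [-0.3  0.2 -0.8] w 0.506
```

```bash
python3 -m inch '{"dp":[[15,0,40],[30,-0.5,80],[44,-0.5,115],[48.4,-0.5,140],[48.4,-0.5,154],[48.4,-0.5,154],[48.4,-0.5,154]],"rotation":[[0,0,-0.3],[0,0,-0.3],[0,0,-0.3],[0,0,-0.3],[0,0,-0.3],[0,0,-0.3],[0,0,-0.3]]}'
python3 -c "
from h import *
go(621.8,111.9,45,164.4);go(621.8,111.9,45,164.4)"
```

```text
time_s: 6.38
tool_pos: [624.1, 111.0, 46.6]
tool_rot: [180.0, 0.1, 164.3]
ft_force: [-0.5, -0.6, -0.9]
gripper_width: 0.503
dp [2.5 0.2 1.6] rot [ 0.05  0.13 -0.07] t 6.38 tcp [624.1 111.   46.6] [1.7995e+02 1.3000e-01 1.6433e+02] f [-0.5 -0.6 -0.9] w 0.503
dp [2.5 0.2 1.6] rot [ 0.05  0.13 -0.07] t 6.38 tcp [624.1 111.   46.6] [1.7995e+02 1.3000e-01 1.6433e+02] f [-0.5 -0.6 -0.9] w 0.503
```

```bash
python3 -m inch '{"dp":[[1.5,0.2,12],[1.5,0.2,18],[1.5,0.2,18],[1.5,0.2,18]],"rotation":[[0,0,0],[0,0,0],[0,0,0],[0,0,0]]}'
python3 -c "
from h import *
go(621.8,111.9,15,164.4)"
```

```text
time_s: 6.88
tool_pos: [621.5, 111.4, 27.3]
tool_rot: [180.0, 0.0, 164.3]
ft_force: [0.4, -0.3, -2.0]
gripper_width: 0.505
dp [-0.1  0.6 12.3] rot [ 0.01  0.   -0.08] t 6.88 tcp [621.5 111.4  27.3] [179.99   0.   164.32] f [ 0.4 -0.3 -2. ] w 0.505
```

```bash
python3 -m inch '{"dp":[[0,0.3,3],[0,0.3,6],[0,0.3,8],[0,0.3,10],[0,0.3,11],[0,0.3,12],[0,0.3,12]],"rotation":[[0,0,0],[0,0,0],[0,0,0],[0,0,0],[0,0,0],[0,0,0],[0,0,0]]}'
python3 -c "
from h import *
go(621.8,111.9,15,164.4)"
```

```text
time_s: 7.75
tool_pos: [621.5, 111.8, 15.3]
tool_rot: [180.0, -0.0, 164.3]
ft_force: [0.3, 0.2, -1.5]
gripper_width: 0.507
dp [-0.3  0.2  0.3] rot [ 0.01 -0.   -0.08] t 7.75 tcp [621.5 111.8  15.3] [179.99  -0.   164.32] f [ 0.3  0.2 -1.5] w 0.507
```

```bash
python3 -m inch '{"dp":[[0,0,0.6],[0,0,0.6]],"rotation":[[0,0,0],[0,0,0]]}'
python3 -m inch '{"dp":[[0,0,0],[0,0,0],[0,0,0],[0,0,0],[0,0,0],[0,0,0]],"rotation":[[0,0,0],[0,0,0],[0,0,0],[0,0,0],[0,0,0],[0,0,0]]}' 0
python3 -m inch '{"dp":[[-10,0,-40],[-30,0,-90],[-48,0,-140],[-48,0,-185],[-48,0,-185],[-48,0,-185]],"rotation":[[0,0,0],[0,0,0],[0,0,0],[0,0,0],[0,0,0],[0,0,0]]}'
python3 - <<'E'
from h import *
grab('wrist','w3'); im=load('w3')[0]; cv2.imwrite('pics/w3c.png',cv2.resize(im[30:240,180:390],(600,600),interpolation=2))
p=cloud('w3')[40:220,210:350].reshape(-1,3); k=p[(p[:,2]>36)&(p[:,2]<50)]
print(cv2.minAreaRect(k[:,:2].astype(np.float32)),np.median(k,0)); A=np.c_[k[:,:2]-k[:,:2].mean(0),np.ones(len(k))]; print(np.linalg.lstsq(A,k[:,2],rcond=None)[0])
E
```

```text
time_s: 8.0
tool_pos: [621.5, 111.7, 14.7]
tool_rot: [180.0, 0.0, 164.3]
ft_force: [-0.9, 1.3, -1.3]
gripper_width: 0.508
time_s: 8.75
tool_pos: [621.5, 111.7, 14.7]
tool_rot: [180.0, 0.0, 164.3]
ft_force: [-0.5, 0.4, -0.7]
gripper_width: 0.999
time_s: 9.5
tool_pos: [667.5, 98.7, 199.3]
tool_rot: [-180.0, -0.0, 164.3]
ft_force: [-1.1, -0.5, -0.8]
gripper_width: 0.998
((622.5325927734375, 111.22157287597656), (44.02035140991211, 59.363067626953125), 74.30960083007812) [620.49326128 111.54889937  41.73654079]
[-5.96837748e-04  2.39053751e-03  4.16869907e+01]
```

View pics/w3c.png

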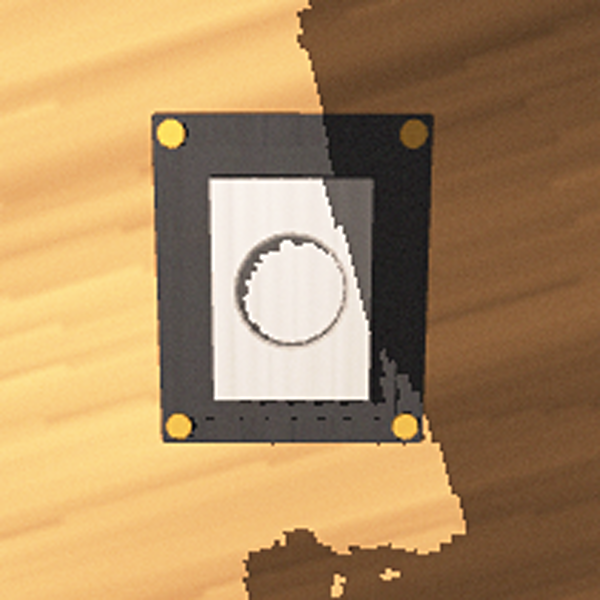

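The block is seated: top at 41.7 mm, level, centred at (622.5, 111.2) and square to the jig. Seven pictures so far. Tongs next.

Run:
```python
from h import *
c=calibration('wrist'); K=np.array(c['intrinsics']); Ti=np.linalg.inv(np.array(c['T_tool_cam']))
for q in([117,0,-28],[100,0,-28],[83,0,-28],[100,20,-28],[-100,0,-28],[-100,25,-28],[-117,25,-28],[-100,0,0]):
    r=K@(Ti@np.append(q,1))[:3]; print(q,np.round(r[:2]/r[2]))
go(560,-245,230,163.5); go(470,-240,230,163.5)
```

```text
[117, 0, -28] [282. -95.]
[100, 0, -28] [282. -21.]
[83, 0, -28] [282.  46.]
[100, 20, -28] [356. -21.]
[-100, 0, -28] [282. 522.]
[-100, 25, -28] [342. 522.]
[-117, 25, -28] [341. 552.]
[-100, 0, 0] [282. 460.]
dp [  10.1 -359.9  -31.4] rot [-0.04 -0.12  0.82] t 9.55 tcp [666.9  98.7 198.3] [-1.7996e+02 -1.2000e-01  1.6432e+02] f [ 0.2 -0.   0.1] w 1.0
dp [  98.1 -379.4  -31.2] rot [-0.04 -0.12  0.82] t 9.55 tcp [666.9  98.7 198.3] [-1.7996e+02 -1.2000e-01  1.6432e+02] f [ 0.2 -0.   0.1] w 1.0
```

```bash
python3 -m inch '{"dp":[[13,-387,-62],[13,-387,-62],[13,-387,-62],[13,-387,-62],[13,-387,-62],[13,-387,-62],[13,-387,-62],[13,-387,-62],[13,-387,-62],[13,-387,-62],[13,-387,-62]],"rotation":[[0,0,0.8],[0,0,0.8],[0,0,0.8],[0,0,0.8],[0,0,0.8],[0,0,0.8],[0,0,0.8],[0,0,0.8],[0,0,0.8],[0,0,0.8],[0,0,0.8]]}'
python3 - <<'E'
from h import *
grab('wrist','w4'); print(np.round(observe()['tool_pos'],1))
E
```

```text
time_s: 10.92
tool_pos: [551.1, -269.0, 261.6]
tool_rot: [180.0, -0.0, 163.6]
ft_force: [-0.3, -1.0, -0.2]
gripper_width: 1.0
[ 551.  -269.2  261.7]
```

View pics/w4.png

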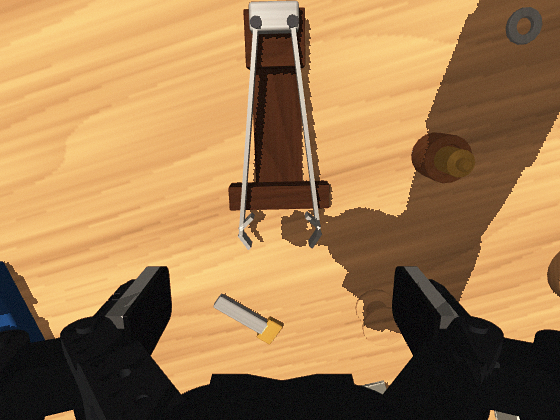

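Wrist view: tongs with hinge at (273,17) and jaws at (247,232) and (315,232); finial in its cup at (460,163); clip at (248,317). Eight pictures so far.

Run:
```python
from h import *
p=cloud('w4'); im,d,K,T=load('w4')
q=p[0:255,225:335].reshape(-1,3); k=q[(q[:,2]>42)&(q[:,2]<55)]; print(len(k),np.median(k[:,2]),cv2.minAreaRect(k[:,:2].astype(np.float32)))
print('rest top z',np.nanmedian(p[186:205,255:310,2]))
# arms: midline per row
m=(p[...,2]>42)&(p[...,2]<55); M=[]
for v in range(45,180,3):
    u=np.where(m[v,225:335])[0]+225
    a,b=u[u<275],u[u>275]
    if len(a)>1 and len(b)>1: A,B=ray('w4',a.mean(),v,48),ray('w4',b.mean(),v,48); M.append((*(A+B)[:2]/2,np.linalg.norm(A-B)))
M=np.array(M); l=cv2.fitLine(M[:,:2].astype(np.float32),cv2.DIST_HUBER,0,.01,.01).ravel(); print('mid',l,np.degrees(np.arctan2(l[1],l[0]))); 
yaw=np.arctan2(l[1],l[0]) if l[0]>0 else np.arctan2(-l[1],-l[0])
ex=np.array([np.cos(yaw),np.sin(yaw)]); ey=np.array([-ex[1],ex[0]])
s=(k[:,:2]-l[2:])@ex; print('x extent',np.percentile(s,[0,.2,99.8,100]))
w=(M[:,:2]-l[2:])@ex; f=np.polyfit(w,M[:,2],1); print('width slope',f)
# origin: from hinge end -112, and from width 55 (centre lines) at x=0
for name,o in(('hinge',np.percentile(s,.2)+112),('jaw',np.percentile(s,99.8)-117),('width',(55-f[1])/f[0])): print(name,l[2:]+o*ex)
q=p[130:190,400:490].reshape(-1,3)
for lo,hi in((76,90),(63,69),(60,90),(36,44)):
    k=q[(q[:,2]>lo)&(q[:,2]<hi)]; print('fin',lo,len(k),np.round(cv2.minEnclosingCircle(k[:,:2].astype(np.float32)),1) if 0 else cv2.minEnclosingCircle(k[:,:2].astype(np.float32)),np.median(k[:,2]))
cv2.imwrite('pics/c4.png',np.hstack([cv2.resize(im[125:190,405:485],(400,325),interpolation=2),cv2.resize(im[175:255,225:335],(400,325),interpolation=2)]))
```

```text
3706 47.641473084707286 ((510.96588134765625, -260.7369384765625), (84.55481719970703, 229.33055114746094), 74.39028930664062)
rest top z 29.672498063489087
mid [ 9.6602577e-01 -2.5844583e-01  4.9267380e+02 -2.5697070e+02] -14.977861
x extent [-95.86031408 -95.27176583 131.85272276 133.66603975]
width slope [ 0.24282659 50.69908592]
hinge [ 508.83370289 -261.29404498]
jaw [ 507.02191054 -260.80932693]
width [ 509.78392501 -261.54826274]
fin 76 123 ((580.8942260742188, -108.08438873291016), 6.158576011657715) 78.20739146799735
fin 63 460 ((581.038330078125, -107.87098693847656), 13.398401260375977) 66.46016036507726
fin 60 681 ((581.038330078125, -107.87098693847656), 13.398401260375977) 66.9149027702332
fin 36 1010 ((580.7965087890625, -108.20148468017578), 23.942216873168945) 39.481023959666516
```

View pics/c4.png

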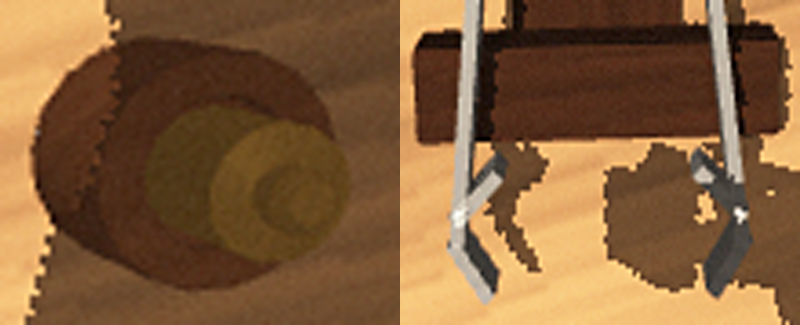

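```bash
python3 -c "
from h import *
go(508.7,-261,80,164.8)"
```

```text
dp [ 42.9  -4.1 181.7] rot [ 0.01 -0.   -1.18] t 10.97 tcp [ 551.  -269.2  261.7] [179.99  -0.   163.62] f [-1.1 -0.3  0. ] w 1.0
```

```bash
python3 -m inch '{"dp":[[20,-4,50],[42.9,-4.1,100],[42.9,-4.1,145],[42.9,-4.1,170],[42.9,-4.1,182],[42.9,-4.1,182],[42.9,-4.1,182]],"rotation":[[0,0,-1.2],[0,0,-1.2],[0,0,-1.2],[0,0,-1.2],[0,0,-1.2],[0,0,-1.2],[0,0,-1.2]]}'
python3 -c "
from h import *
go(508.7,-261,17,164.8)"
```

```text
time_s: 11.85
tool_pos: [509.3, -262.6, 81.0]
tool_rot: [-180.0, 0.1, 164.7]
ft_force: [0.7, 0.1, 0.3]
gripper_width: 0.997
dp [ 1.2  1.4 64. ] rot [-0.04  0.13 -0.07] t 11.85 tcp [ 509.3 -262.6   81. ] [-1.7996e+02  1.3000e-01  1.6473e+02] f [0.7 0.1 0.3] w 0.997
```

```bash
python3 -m inch '{"dp":[[1,1.2,20],[1,1.2,38],[1,1.2,52],[1,1.2,60],[1,1.2,63.5],[1,1.2,63.5],[1,1.2,63.5]],"rotation":[[0,0,0],[0,0,0],[0,0,0],[0,0,0],[0,0,0],[0,0,0],[0,0,0]]}'
python3 -c "
from h import *
go(508.7,-261,17,164.8)"
python3 -m inch '{"dp":[[0,0,0],[0,0,0],[0,0,0],[0,0,0],[0,0,0],[0,0,0]],"rotation":[[0,0,0],[0,0,0],[0,0,0],[0,0,0],[0,0,0],[0,0,0]]}' 90 40
```

```text
time_s: 12.72
tool_pos: [508.0, -260.9, 16.7]
tool_rot: [-180.0, 0.0, 164.7]
ft_force: [-0.0, -0.3, 0.2]
gripper_width: 0.998
dp [-0.7  0.1 -0.3] rot [-0.01  0.05 -0.08] t 12.72 tcp [ 508.  -260.9   16.7] [-1.7999e+02  5.0000e-02  1.6472e+02] f [-0.  -0.3  0.2] w 0.998
time_s: 13.48
tool_pos: [508.5, -260.9, 17.6]
tool_rot: [-180.0, 0.1, 164.7]
ft_force: [-0.8, 0.4, 7.4]
gripper_width: 0.648
```

```bash
python3 -m inch '{"dp":[[0,0,0],[0,0,0],[0,0,0]],"rotation":[[0,0,0],[0,0,0],[0,0,0]]}' 94 40
python3 -m inch '{"dp":[[0,0,-4],[0,0,-10],[0,0,-18],[0,0,-28],[0,0,-40],[0,0,-60],[0,0,-80],[0,0,-80],[0,0,-80]],"rotation":[[0,0,0],[0,0,0],[0,0,0],[0,0,0],[0,0,0],[0,0,0],[0,0,0],[0,0,0],[0,0,0]]}'
python3 - <<'E'
from h import *
go(508.7,-261,97,164.8)
grab('scene','s5');grab('side','d5')
for t in('s5','d5'): print([np.round(proj(t,p)) for p in([508,-261,100],[605,-287,120],[398,-230,120])])
E
```

```text
time_s: 13.85
tool_pos: [508.6, -260.9, 17.9]
tool_rot: [-180.0, 0.1, 164.8]
ft_force: [-0.3, 2.0, 8.5]
gripper_width: 0.632
time_s: 14.98
tool_pos: [507.5, -260.5, 95.9]
tool_rot: [180.0, -0.0, 164.7]
ft_force: [-0.7, 0.3, -0.9]
gripper_width: 0.631
dp [-1.3 -0.1 -1.1] rot [ 0.01 -0.01 -0.08] t 14.97 tcp [ 507.5 -260.5   95.9] [ 1.7999e+02 -1.0000e-02  1.6472e+02] f [-0.7  0.3 -0.9] w 0.631
[array([155., 169.]), array([130., 192.]), array([177., 134.])]
[array([301., 266.]), array([350., 261.]), array([246., 255.])]
```

Run:
```python
from h import *
s=observe(); t=s['tool_pos']; e=np.array([np.cos(np.radians(-15.2)),np.sin(np.radians(-15.2))]); n=np.array([-e[1],e[0]])
for tag in('s5','d5'):
    p=cloud(tag).reshape(-1,3); r=p[:,:2]-t[:2]; x=r@e; y=r@n; z=p[:,2]-t[2]
    for a,b in((-118,-90),(-80,-60),(55,75),(85,120)):
        m=(x>a)&(x<b)&(abs(y)<50)&(z>0)&(z<45); k=np.c_[x,y,z][m]
        print(tag,a,len(k),'x',np.round(np.percentile(k[:,0],[1,99]),1),'y',np.round(np.percentile(k[:,1],[2,50,98]),1),'z',np.round(np.percentile(k[:,2],[2,50,95]),1))
a=load('d5')[0][210:310,200:390]; b=load('s5')[0][110:230,90:220]
cv2.imwrite('pics/c5.png',np.hstack([cv2.resize(a,(456,240),interpolation=2),cv2.resize(b,(260,240),interpolation=2)]))
```

```text
s5 -118 113 x [-111.6  -90.2] y [-18.1   8.6  23.5] z [15.1 28.2 31.3]
s5 -80 15 x [-79.8 -69.4] y [-16.3  20.   22.2] z [11.7 18.9 28.6]
s5 55 83 x [55.3 74.5] y [-29.3 -24.8  35. ] z [12.7 24.2 31.4]
s5 85 184 x [ 85.5 117.1] y [-31.8   4.   37.9] z [12.5 25.1 31.1]
d5 -118 174 x [-109.5  -90.2] y [-24.  -13.   17.8] z [15.3 29.5 31.8]
d5 -80 164 x [-78.8 -60.1] y [-23.   -1.6  20.3] z [12.1 22.7 31. ]
d5 55 163 x [55.1 74.7] y [-33.8 -29.1  31.2] z [13.8 24.2 32. ]
d5 85 303 x [ 85.1 119.5] y [-36.3 -24.4  33.1] z [14.6 25.1 32.5]
```

View pics/c5.png

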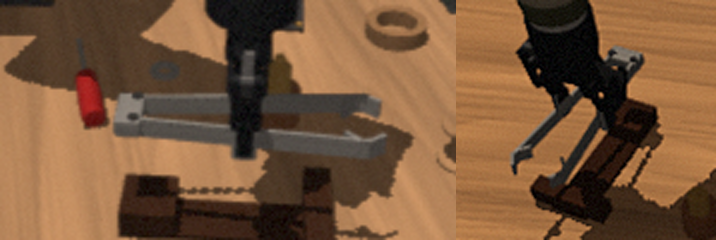

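Tongs held level, underside 13 mm above TCP and jaws about 100 mm ahead. The side picture shows both arms between the fingers and the rest clear below. Ten pictures so far. Next, over the finial.

```bash
python3 -m inch '{"dp":[[0,0,-6],[0,0,-6],[0,0,-6]],"rotation":[[0,0,0],[0,0,0],[0,0,0]]}'
python3 -c "
from h import *
e=np.radians(-15.25); x,y=581-100*np.cos(e),-108-100*np.sin(e); print(x,y); go(x,y,103,164.75)"
```

```text
time_s: 15.45
tool_pos: [507.7, -260.7, 102.1]
tool_rot: [180.0, 0.0, 164.7]
ft_force: [0.8, 0.9, -1.5]
gripper_width: 0.63
484.5212676171187 -81.69687855420253
dp [ 69.5 166.6  -0.9] rot [ 0.    0.   -0.03] t 15.45 tcp [ 507.7 -260.7  102.1] [180.     0.   164.72] f [ 0.8  0.9 -1.5] w 0.63
```

```bash
python3 -m inch '{"dp":[[8,18,-1],[18,42,-1],[30,70,-1],[42,100,-1],[54,128,-1],[62,150,-1],[67,161,-1],[69.5,166.6,-1],[69.5,166.6,-1],[69.5,166.6,-1]],"rotation":[[0,0,0],[0,0,0],[0,0,0],[0,0,0],[0,0,0],[0,0,0],[0,0,0],[0,0,0],[0,0,0],[0,0,0]]}'
python3 - <<'E'
from h import *
go(484.5,-81.7,70,164.75)
s=observe(); t=s['tool_pos']; e=np.array([np.cos(np.radians(-15.25)),np.sin(np.radians(-15.25))]); n=np.array([-e[1],e[0]])
for c in('scene','side'):
    grab(c,c+'6'); p=cloud(c+'6').reshape(-1,3); r=p[:,:2]-t[:2]; x=r@e; y=r@n; z=p[:,2]-t[2]
    for nm,a,b,z0,z1,w in(('hinge',-118,-88,5,40,40),('jaws',84,122,13,40,45),('finial',80,125,-45,-20,30),('arms',60,75,13,40,45)):
        m=(x>a)&(x<b)&(abs(y)<w)&(z>z0)&(z<z1); k=np.c_[x,y,z][m]
        print(c,nm,len(k),'x',np.round(np.percentile(k[:,0],[1,50,99]),1),'y',np.round(np.percentile(k[:,1],[1,50,99]),1),'z',np.round(np.percentile(k[:,2],[2,50,95]),1))
a=load('side6')[0][170:290,230:390]; b=load('scene6')[0][110:250,140:300]
cv2.imwrite('pics/c6.png',np.hstack([cv2.resize(a,(400,300),interpolation=2),cv2.resize(b,(343,300),interpolation=2)]))
E
```

```text
time_s: 16.7
tool_pos: [484.8, -82.2, 103.2]
tool_rot: [-180.0, 0.0, 164.7]
ft_force: [-1.1, -0.0, -1.1]
gripper_width: 0.631
dp [ 0.4  0.4 33.2] rot [-0.01  0.02 -0.07] t 16.7 tcp [484.8 -82.2 103.2] [-1.7999e+02  2.0000e-02  1.6468e+02] f [-1.1 -0.  -1.1] w 0.631
scene hinge 94 x [-112.3  -99.7  -88.5] y [-12.5   9.1  22.8] z [17.6 26.9 29.8]
scene jaws 153 x [ 85.1  98.3 117.7] y [-32.5  25.   38.5] z [14.1 26.  31.6]
scene finial 86 x [ 87.9 103.6 111.7] y [-9.7  5.8 16.1] z [-44.2 -36.5 -24.7]
scene arms 46 x [60.8 67.4 74.8] y [-31.1 -25.8  35.3] z [13.3 27.1 30.8]
side hinge 130 x [-109.2  -98.7  -88.3] y [-24.7 -17.4  20. ] z [14.6 29.1 31.7]
side jaws 245 x [ 84.4 100.6 119.6] y [-37.2 -25.1  36.2] z [14.  24.9 32.6]
side finial 91 x [ 89.2 101.3 113.7] y [-13.3  -4.2  10.9] z [-43.7 -35.4 -23.9]
side arms 90 x [61.  68.  74.8] y [-35.1 -28.   32.1] z [13.7 24.3 31.7]
```

View pics/c6.png

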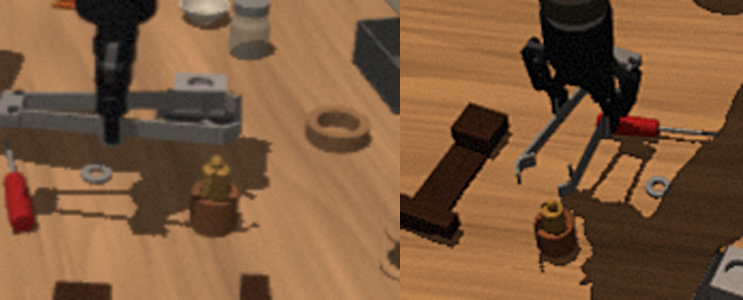

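Jaws and finial agree within about 1 mm in both cameras: finial at x 100–101, y +3 (scene) and -1 (side), jaws the same. Eleven pictures so far. Descending.

```bash
python3 -m inch '{"dp":[[0.4,0.4,8],[0.4,0.4,18],[0.4,0.4,28],[0.4,0.4,38],[0.4,0.4,48],[0.4,0.4,58],[0.4,0.4,65],[0.4,0.4,70],[0.4,0.4,71.5],[0.4,0.4,71.5],[0.4,0.4,71.5]],"rotation":[[0,0,0],[0,0,0],[0,0,0],[0,0,0],[0,0,0],[0,0,0],[0,0,0],[0,0,0],[0,0,0],[0,0,0],[0,0,0]]}'
python3 -c "
from h import *
go(484.5,-81.7,31.5,164.75)"
```

```text
time_s: 18.18
tool_pos: [484.5, -81.2, 32.0]
tool_rot: [180.0, 0.0, 164.7]
ft_force: [0.0, -0.0, -0.6]
gripper_width: 0.631
dp [-0.1 -0.5  0.5] rot [ 0.    0.04 -0.03] t 18.18 tcp [484.5 -81.2  32. ] [1.8000e+02 4.0000e-02 1.6472e+02] f [ 0.  -0.  -0.6] w 0.631
```

```bash
python3 -m inch '{"dp":[[0,-0.4,0],[0,-0.4,0],[0,-0.4,0]],"rotation":[[0,0,0],[0,0,0],[0,0,0]]}' 125 40
python3 -m inch '{"dp":[[0,0,0],[0,0,0],[0,0,0]],"rotation":[[0,0,0],[0,0,0],[0,0,0]]}' 140 40
python3 -m inch '{"dp":[[0,0,0],[0,0,0],[0,0,0],[0,0,0],[0,0,0],[0,0,0]],"rotation":[[0,0,0],[0,0,0],[0,0,0],[0,0,0],[0,0,0],[0,0,0]]}' 255 40
python3 - <<'E'
from h import *
s=observe(); t=s['tool_pos']; e=np.array([np.cos(np.radians(-15.25)),np.sin(np.radians(-15.25))]); n=np.array([-e[1],e[0]])
for c in('scene','side'):
    grab(c,c+'7'); p=cloud(c+'7').reshape(-1,3); r=p[:,:2]-t[:2]; x=r@e; y=r@n; z=p[:,2]
    for nm,a,b,z0,z1,w in(('hinge',-118,-88,30,80,40),('jaws',84,122,43,90,45),('finial',80,125,68,90,30),('cup',75,128,30,43,30)):
        m=(x>a)&(x<b)&(abs(y)<w)&(z>z0)&(z<z1); k=np.c_[x,y,z][m]
        print(c,nm,len(k),'x',np.round(np.percentile(k[:,0],[1,50,99]),1),'y',np.round(np.percentile(k[:,1],[1,50,99]),1),'z',np.round(np.percentile(k[:,2],[2,50,98]),1))
E
```

```text
time_s: 18.55
tool_pos: [484.2, -81.5, 31.8]
tool_rot: [180.0, 0.0, 164.7]
ft_force: [0.1, -0.3, -0.0]
gripper_width: 0.506
time_s: 18.92
tool_pos: [484.1, -81.5, 31.7]
tool_rot: [180.0, -0.0, 164.7]
ft_force: [0.6, 0.8, -1.0]
gripper_width: 0.453
time_s: 19.68
tool_pos: [484.2, -81.6, 31.7]
tool_rot: [180.0, 0.0, 164.7]
ft_force: [-0.1, -0.1, 0.5]
gripper_width: 0.405
scene hinge 98 x [-111.9  -98.2  -88.3] y [-9.6 10.  23.6] z [42.  56.1 60.7]
scene jaws 195 x [ 84.6 104.3 116.9] y [-15.4   7.6  20.4] z [43.8 59.3 77.3]
scene finial 24 x [ 94.5 102.  107.4] y [-2.1  4.4 11.1] z [68.4 75.  79.6]
scene cup 121 x [ 83.5 113.3 124. ] y [-19.6  11.2  26. ] z [31.  38.1 42.2]
side hinge 132 x [-109.2  -98.8  -88.6] y [-24.9 -14.8  19.2] z [43.2 58.2 61.7]
side jaws 207 x [ 85.  100.6 117.6] y [-19.9 -10.   14.3] z [44.2 60.  79.5]
side finial 46 x [ 92.1 101.5 112.9] y [-13.   -3.2   5.2] z [68.1 70.7 80.6]
side cup 115 x [ 81.6 106.1 125.7] y [-25.4 -17.9   9.1] z [30.2 38.1 42.4]
```

```bash
python3 -m inch '{"dp":[[0,0,-3],[0,0,-7],[0,0,-12],[0,0,-20],[0,0,-30],[0,0,-42],[0,0,-54],[0,0,-62],[0,0,-66],[0,0,-66],[0,0,-66]],"rotation":[[0,0,0],[0,0,0],[0,0,0],[0,0,0],[0,0,0],[0,0,0],[0,0,0],[0,0,0],[0,0,0],[0,0,0],[0,0,0]]}'
python3 - <<'E'
from h import *
s=observe(); t=s['tool_pos']; e=np.array([np.cos(np.radians(-15.25)),np.sin(np.radians(-15.25))]); n=np.array([-e[1],e[0]])
for c in('scene','side'):
    grab(c,c+'8'); p=cloud(c+'8').reshape(-1,3); r=p[:,:2]-t[:2]; x=r@e; y=r@n; z=p[:,2]-t[2]
    for nm,a,b,z0,z1,w in(('hinge',-118,-88,0,50,40),('jaws',84,122,12,32,45),('knob',80,125,38,60,30),('finlow',80,125,-5,10,30)):
        m=(x>a)&(x<b)&(abs(y)<w)&(z>z0)&(z<z1); k=np.c_[x,y,z][m]
        if len(k): print(c,nm,len(k),'x',np.round(np.percentile(k[:,0],[1,50,99]),1),'y',np.round(np.percentile(k[:,1],[1,50,99]),1),'z',np.round(np.percentile(k[:,2],[2,50,98]),1))
e=np.radians(-15.25); go(622.5-100.5*np.cos(e),111.3-100.5*np.sin(e),87,164.75)
E
```

```text
time_s: 21.15
tool_pos: [483.9, -81.4, 97.3]
tool_rot: [180.0, -0.0, 164.7]
ft_force: [-0.1, 0.2, -0.9]
gripper_width: 0.409
scene hinge 97 x [-112.5 -100.2  -88.6] y [-10.8   9.1  23.8] z [12.1 24.6 28. ]
scene jaws 140 x [ 84.5 107.2 116.7] y [-16.1  11.6  21.1] z [12.9 24.7 31.6]
scene knob 20 x [ 94.5 100.8 105.8] y [-1.5  2.9  8.6] z [39.4 44.1 47.5]
scene finlow 11 x [ 83.8 110.4 113. ] y [-3.9  6.  19.7] z [4.3 7.6 9.5]
side hinge 134 x [-109.4  -98.2  -88.5] y [-25.5 -15.4  18.6] z [12.5 26.7 30. ]
side jaws 145 x [ 84.8  99.8 118.8] y [-21.  -14.9  15.5] z [12.2 24.4 30.9]
side knob 26 x [ 95.9 101.9 107.3] y [-10.3  -3.9   2.6] z [38.4 45.2 49.1]
side finlow 11 x [ 82.7 105.1 116.4] y [-14.8 -10.8  -4.6] z [4.5 6.4 9.8]
dp [ 17.5 222.4  10.3] rot [ 0.01 -0.05 -0.03] t 21.25 tcp [483.8 -81.4  97.2] [ 1.7999e+02 -5.0000e-02  1.6472e+02] f [-0.4 -0.1 -1.9] w 0.408
```

```bash
python3 -m inch '{"dp":[[1,12,0],[2,30,0],[4,52,0],[6,76,0],[8,100,0],[10,124,0],[12,148,0],[14,170,0],[15,190,0],[16,206,0],[17,217,0],[18,222,0]],"rotation":[[0,0,0],[0,0,0],[0,0,0],[0,0,0],[0,0,0],[0,0,0],[0,0,0],[0,0,0],[0,0,0],[0,0,0],[0,0,0],[0,0,0]]}'
python3 -m inch '{"dp":[[0,0,3],[0,0,7],[0,0,10],[0,0,10],[0,0,10],[0,0,10]],"rotation":[[0,0,0],[0,0,0],[0,0,0],[0,0,0],[0,0,0],[0,0,0]]}'
python3 - <<'E'
from h import *
s=observe(); t=s['tool_pos']; th=np.radians(-15.25); e=np.array([np.cos(th),np.sin(th)]); n=np.array([-e[1],e[0]])
for c in('scene','side'):
    grab(c,c+'9'); p=cloud(c+'9').reshape(-1,3); r=p[:,:2]-t[:2]; x=r@e; y=r@n; z=p[:,2]
    for nm,a,b,z0,z1,w in(('hinge',-118,-88,80,130,40),('knob',80,125,126,150,30),('block',50,150,34,50,40),('finlow',80,125,86,98,30)):
        m=(x>a)&(x<b)&(abs(y)<w)&(z>z0)&(z<z1); k=np.c_[x,y,z][m]
        if len(k): print(c,nm,len(k),'x',np.round(np.percentile(k[:,0],[1,50,99]),1),'y',np.round(np.percentile(k[:,1],[1,50,99]),1),'z',np.round(np.percentile(k[:,2],[2,50,98]),1))
print('block in frame',[(np.array([622.5,111.3])-t[:2])@v for v in(e,n)]); go(622.5-101*np.cos(th),111.3-101*np.sin(th),87.3,164.75)
a=load('side9')[0][120:240,240:370]; b=load('scene9')[0][130:280,220:380]
cv2.imwrite('pics/c9.png',np.hstack([cv2.resize(a,(400,369),interpolation=2),cv2.resize(b,(394,369),interpolation=2)]))
E
```

```text
time_s: 22.75
tool_pos: [525.3, 137.9, 97.6]
tool_rot: [-180.0, -0.0, 164.7]
ft_force: [-0.4, 0.9, -1.7]
gripper_width: 0.41
time_s: 23.5
tool_pos: [525.4, 137.3, 87.9]
tool_rot: [180.0, 0.0, 164.7]
ft_force: [-0.3, 0.6, -0.4]
gripper_width: 0.409
scene hinge 8 x [-111.4 -105.4 -100.1] y [19.8 21.4 22.8] z [ 96.7 111.6 114.4]
scene knob 23 x [ 95.5 100.4 105.8] y [-3.2  2.6  7.5] z [127.2 132.3 135.5]
scene block 310 x [ 70.8 107.5 131. ] y [-19.5   5.   24.3] z [34.9 40.5 44.1]
scene finlow 14 x [ 95.4 110.  113.2] y [-15.    2.4  19.9] z [89.7 95.7 97.6]
side hinge 90 x [-108.7  -98.7  -88.1] y [-26.3 -17.7  22.4] z [ 99.3 114.2 117.6]
side knob 17 x [ 96.3 101.3 106.9] y [-7.7 -3.1  6.2] z [126.3 133.  137.5]
side block 198 x [ 73.3 102.3 131.6] y [-26.5  -6.7  22.2] z [34.2 42.3 45.5]
side finlow 7 x [100.3 106.  116.8] y [-14.4 -13.2  -7.1] z [92.6 94.7 97.9]
block in frame [np.float64(100.50470552589795), np.float64(0.4277316742006043)]
dp [0.5 0.4 0.6] rot [ 0.01  0.02 -0.03] t 23.6 tcp [525.4 137.4  87.9] [1.7999e+02 2.0000e-02 1.6472e+02] f [-0.3 -0.6 -1.2] w 0.41
```

View pics/c9.png

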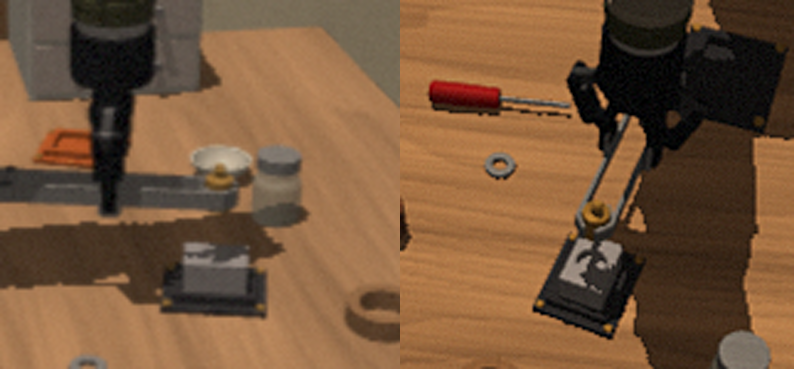

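Both views show the finial upright in the tongs directly above the hollow, with the knob within about 1 mm of the block centre and the underside about 51 mm above the block's top. That is the last of my 12 pictures, so I hand in.

```bash
python3 -m inch '{"dp":[[0.3,0.3,0.5],[0.3,0.3,0.5],[0.3,0.3,0.5],[0.3,0.3,0.5]],"rotation":[[0,0,0],[0,0,0],[0,0,0],[0,0,0]]}' && python3 -c "
from plant import hand_in
print(hand_in())"
```

```text
time_s: 24.1
tool_pos: [525.1, 137.7, 87.2]
tool_rot: [180.0, 0.0, 164.7]
ft_force: [0.8, -0.4, -1.4]
gripper_width: 0.406
the job is handed in; nothing more can be done
None
```

I seated the block in the smaller dark jig and let go. I then took the tongs from their rest, closed them on the finial at 40 N, lifted it out and handed in at 24.1 s with it held above the hollow.

Last checks:
- **Block:** its top measured 41.7 mm above the table (42 expected). It was level and centred within about 0.3 mm of the pocket, and square to about 0.1°.
- **Finial:** the knob was over the hollow to within about 1–2 mm in both the scene and side cameras. The underside was about 50 mm above the block's top, worked out from the knob's height because the jaws hide most of the drum. It looked upright in both views.
- **Grip and forces:** the fingers stood at 0.41 of full opening, as expected for tongs closed on the finial. The readings I took never exceeded about 9 N at the wrist.
- **Disagreements:** the two fixed cameras differed by about 2–4 mm sideways. I therefore compared jaws with finial, and finial with block, within one camera. One early estimate of the jig's centre, taken from its wall tops, was about 3 mm off the one from its screws. I used the screws, and the block went in without contact.

I did not measure the other things on the bench again, but nothing was seen to touch them.

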